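Wind open the mould press

ROBOT

A 7-joint arm with a two-finger parallel gripper is mounted at the origin on the work surface. World frame = base frame: x ahead of the robot, y to its left, z up, the work surface at z = 0. Lengths are in m, angles in rad, forces in N, time in s.
With the tool pointing down it reaches from about 0.425 to 0.925 m from the base axis. Payload 6.8 kg.
Tool frame: the origin (TCP) lies between the finger pads; the fingertips stand r.tip_reach ahead of it and the grasp point (between the pads) lies 11 mm behind it (r.tip_reach is the distance from the TCP to the fingertips, in m); z points along the fingers, y is the direction in which the jaws open and shut (so a half turn about z gives the same grasp; the last joint's range is limited). The gripper opens to 85 mm and grips with 20 to 120 N. Pads are 22 mm wide; open, the fingers measure 114 mm over their backs; the gripper's body (76 mm by 85 mm) begins 54 mm behind the grasp point. The pads swing forward as they close: fully open they stand 13 mm farther back than shut.
Start: joints at [1.154, 0.477, 0.022, 1.555, -0.011, 1.109, -0.083], TCP at [0.205, -0.643, 0.239] pointing down, gripper open.
Joint ranges: [-2.96, 2.96], [-0.34, 2.1], [-1.41, 1.46], [0.24, 2.44], [-1.37, 4.51], [0.17, 1.92], [-2.96, 2.96]. Speed limits (rad/s): [2.39, 2.39, 3.14, 3.14, 3.14, 3.14, 3.14].

INTERFACE

Orientations are given as a rotation vector (axis times angle).
In Python, from bench import r, eyes, spotter gives the robot as it stands.
- The arm moves only by the tool carry_out, never from a script. Its argument "series" is text: rows parted by semicolons, each of 5 numbers parted by spaces: the shift along the tool's x, y, z in cm, then the turn about the tool's z in rad, then the opening, from 0 (shut) to 1 (fully open). In form: x y z yaw gripper; .... A call has 1 to 8 rows; each row shifts and turns the commanded pose from where the row before left it, along the tool's axes as they then stand; what a row does not reach is not made up. A row lasts 1/8 s, in which the tool goes at most 62.5 mm and 10.7 degrees, less where a joint would pass 70% of its speed; a pose out of reach is approached as far as the arm can. A call with a gripper value outside its range is refused whole. The fingers move at their own pace and stop on an object; "grip_force" is the grip in N (left out, the last holds). Time passes only in rows, so rows that do not move let the fingers close. It gives the time, the measured TCP pose, the force and the opening at its end, in the units of the state.
- r.get_obs(): the state, without advancing time (a new reading comes with each control period).
- eyes.grab_frame(name): name is "side" or "top"; returns a dict with "color" (384x512x3 uint8, blue, green, red), "intrinsics" (3x3 intrinsics, pixels), "D" ([k1, k2, p1, p2, k3] as OpenCV has them; the pictures are not rectified), "R" (3x3) and "t" (3): a world point X has camera coordinates R X + t. Camera axes: x right, y down, z forward; pixel columns grow to the right and rows downward; lengths in m; the calibration is good to about 2 mm. A picture is of the moment at which its call begins. There is no depth.
- r.hand_in(): hands the job in, once; it reports no verdict.
Trained networks look in a picture, given as the dict that the camera call returned (one of the last four; its "shot" number tells which), for a name from the list of things; names that differ only in an ending like _2 or _b are one class to them, and where a whole thing is asked for, a point or a joint stands for the part that bears it (a point fixed in the world has none). Each returns a list of dicts, best first, with "confidence" (0 to 1); they miss things now and then, are a little off and sometimes report something else, mostly with a low value. They report only what shows in the picture. A call takes as long as a camera call. They do not tell look-alikes from the thing itself.
- spotter.search_frame(picture, query): "uv" ([column, row] in pixels, amid what is visible of it).
- spotter.trace(picture, query): "pixels" (384x512 bool, what is visible of it) and "uv" ([column, row] in pixels, amid what is visible of it).
- spotter.mark_of(picture, query): "uv" ([column, row] in pixels: a listed point, or the origin of a listed thing).
The state is a dict: "clock": time; "joints": joint angles; "qvel": joint speeds; "tau": joint torques, N m; "tcp_pos": TCP position; "orientation": TCP orientation; "contact_force": force on the tool from outside, world axes, zero at the start; "moment": the same for the moment, N m; "grip_width": finger opening in m.
Only numpy, scipy, OpenCV 4.12 (cv2) and the standard library are available. Lean on these libraries where they do the work, as an engineer would, in place of code of your own. Each camera call takes 0.05 s, during which the arm holds its last target.

TASK

Two screw presses stand on the pottery bench, one clamping a round plaster mould, the other a square one. Open the press with the round mould: wind the loose crank on top of it clockwise (seen from above), by its upright handle, through three to four full turns, so that the platen rises clear of the mould. Keep the crank seated down on its square shaft end throughout and leave it there, let go, and leave the other press's crank alone.

Things in the scene. Friction and masses are not known exactly. Their poses are not given: they have to be found in the camera images.
- platen_round (a joint): Height (m) of the platen (aluminium cross bar) above the round mould: 0 at the start, resting on the mould; rises 0.012 per full clockwise turn of the shaft, stops at 0.060 (five turns) and at 0. The screw holds it where it is left. The shaft resists with about 0.12 N m: 2 to 3 N at the handle.
- grip_round (a point): Centre of the upright wooden handle of the crank on the press with the round white mould (114 mm across). Sleeve 22 mm in diameter, 52 mm tall, spinning freely on its pin: a gripper can hold it and keep its own yaw while going round. It is 55 mm from the shaft axis, in any direction at the start; the arm's top is 29 mm below this point, hub and shaft top 21 mm below or more.
- shaft_top_round (a point): Top centre of that press's upright square shaft end (14 mm square, 28 mm tall, 223 mm above the table); the crank turns about the vertical through it. Seated, the handle's centre is 21 mm higher. The loose dark steel crank (0.4 kg) sits over it with 2.5 mm play and comes off if lifted 28 mm. Base 150 mm square; bridge top 38 mm below this point; on either side of the bench.
- grip_square (a point): Centre of the equal handle on the crank of the other press, alike but holding a square mould (140 x 108 mm). To be left alone.
There are look-alikes about, which are no part of the job. What is shaped like the part that bears grip_round but turquoise or yellow is not meant.

How it is judged:
By the outcome, as a careful person would: the job done as asked, in the order asked, and still so for the second after the job is handed in, with the robot touching nothing.
It also fails if it takes over 64 s, if anything falls off the work surface, if the arm or the gripper's body presses on something with over 40 N, if the wrist force passes 120 N, or if a joint passes its speed limit or range.

## Working session

There is one attempt and no reset: what is moved stays moved. The work goes in short steps, Python scripts to look and compute and a tool call to move; the robot and the scene stay as the last step left them, time stands still between calls to the robot, and variables do not carry over. Pictures are saved under pics/ and viewed, and the job is handed in when it is done.

Besides the shell and the picture viewer there is one more tool, called after "Call:" as name(argument=value, ...) on one line, values as JSON. carry_out: Moves the arm, as the interface text tells. Its arguments: {"type":"object","properties":{"series":{"type":"string"},"grip_force":{"type":"number"}},"required":["series"]}

```bash
ls; mkdir -p pics
python3 - <<'E'
from bench import r, eyes, spotter
import cv2,numpy as np
o=r.get_obs()
for k,v in o.items(): print(k,np.round(v,4))
print(r.tip_reach)
for n in ["side","top"]:
    f=eyes.grab_frame(n); cv2.imwrite(f"pics/{n}0.png",f["color"])
    print(n,f["shot"],f["intrinsics"],f["D"],f["R"],f["t"], -f["R"].T@f["t"])
    for q in ["grip_round","shaft_top_round","grip_square","platen_round"]:
        print(q,"mark",[(np.round(d["uv"],1),round(d["confidence"],2)) for d in spotter.mark_of(f,q)])
        print(q,"search",[(np.round(d["uv"],1),round(d["confidence"],2)) for d in spotter.search_frame(f,q)])
E
```

```text
pics
clock 0.0
joints [ 1.1539  0.4778  0.0223  1.5564 -0.0115  1.1093 -0.0831]
qvel [-0.0017  0.0002  0.0004 -0.002  -0.0001  0.0004  0.0002]
tau [-1.20000e-03 -5.96452e+01  1.60720e+00 -2.81201e+01  1.24000e-02
  9.30000e-03  1.00000e-04]
tcp_pos [ 0.205  -0.6425  0.2383]
orientation [-3.1025e+00 -4.8290e-01  6.0000e-04]
contact_force [ 0.3514 -0.7978  0.2705]
moment [ 0.0157 -0.0232  0.0361]
grip_width 0.085
0.008
side 1 [[476.06837832   0.         249.6946435 ]
 [  0.         476.06837832 194.19405934]
 [  0.           0.           1.        ]] [-0.09842579  0.          0.          0.          0.        ] [[-0.90961607 -0.41529274  0.01142546]
 [-0.25616187  0.53899576 -0.80241178]
 [ 0.32707752 -0.73281342 -0.59666137]] [0.50123577 0.23525591 1.28834935] [0.0948056  1.02547734 0.95175355]
grip_round mark [(array([188.3, 201.2]), 0.7), (array([145.9, 278.5]), 0.66), (array([249.2, 299. ]), 0.64)]
grip_round search [(array([247.7, 298.8]), 0.67), (array([180. , 316.5]), 0.6), (array([146.6, 278.5]), 0.58), (array([189.6, 200.4]), 0.55)]
shaft_top_round mark [(array([209.8, 202. ]), 0.52)]
shaft_top_round search []
grip_square mark [(array([279.9, 118.8]), 0.41)]
grip_square search []Traceback (most recent call last):
  File "<stdin>", line 10, in <module>
ValueError: it knows: grip_round, grip_square, shaft_top_round
```

Run:
```python
from bench import r, eyes, spotter
import cv2,numpy as np
f=eyes.grab_frame("top"); cv2.imwrite("pics/top0.png",f["color"])
print(f["shot"],f["intrinsics"],f["D"],f["R"],f["t"], -f["R"].T@f["t"])
for q in ["grip_round","shaft_top_round","grip_square"]:
        print(q,"mark",[(np.round(d["uv"],1),round(d["confidence"],2)) for d in spotter.mark_of(f,q)])
```

```text
2 [[358.47454403   0.         250.9601257 ]
 [  0.         358.47454403 192.2010381 ]
 [  0.           0.           1.        ]] [-0.08764564  0.          0.          0.          0.        ] [[ 0.0097192  -0.99949704  0.03018613]
 [-0.99395352 -0.01295828 -0.10903436]
 [ 0.10937068 -0.02894389 -0.99357954]] [0.03569972 0.54220374 1.04078141] [0.42474738 0.07283205 1.09214031]
grip_round mark [(array([168.2, 155.3]), 0.57), (array([147.5, 139.7]), 0.54), (array([121.1, 194.7]), 0.44), (array([160. , 233.7]), 0.44)]
shaft_top_round mark [(array([187., 173.]), 0.37)]
grip_square mark [(array([382.4, 177.1]), 0.43)]
```

View pics/side0.png

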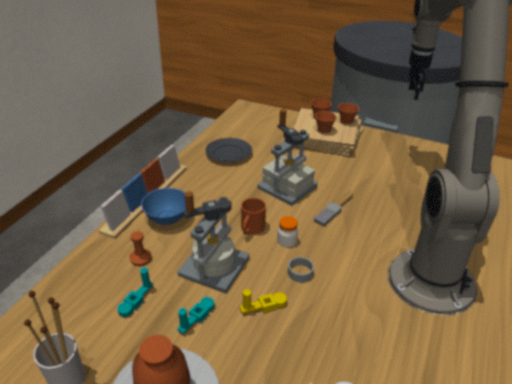

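View pics/top0.png

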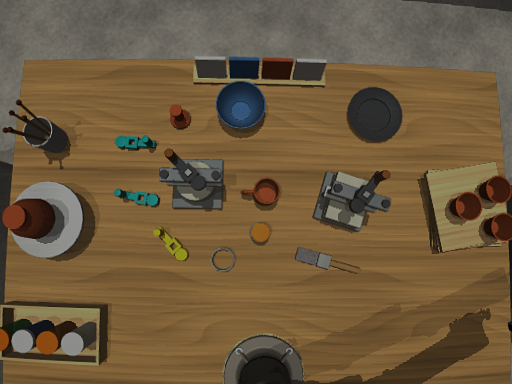

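The side picture shows the round-mould press at about (213,245) and the square one at (288,170). In the top picture they are at (195,183) and (345,200). I'll zoom in and triangulate.

```bash
cat > h.py <<'E'
import cv2,numpy as np
def ray(f,uv):
    p=cv2.undistortPoints(np.array([[uv]],float),f["intrinsics"],f["D"])[0,0]
    R=np.array(f["R"]);t=np.array(f["t"]).ravel()
    d=R.T@np.array([p[0],p[1],1]); return -R.T@t,d/np.linalg.norm(d)
def atz(f,uv,z):
    c,d=ray(f,uv); return c+d*(z-c[2])/d[2]
def tri(fa,ua,fb,ub):
    c1,d1=ray(fa,ua);c2,d2=ray(fb,ub)
    s=np.linalg.lstsq(np.c_[d1,-d2],c2-c1,rcond=None)[0]
    a=c1+s[0]*d1;b=c2+s[1]*d2
    return (a+b)/2,np.linalg.norm(a-b)
def proj(f,X):
    return cv2.projectPoints(np.array([X],float),cv2.Rodrigues(np.array(f["R"]))[0],np.array(f["t"]).astype(float),f["intrinsics"],f["D"])[0].ravel()
E
python3 - <<'E'
from bench import r, eyes, spotter
from h import *
S=eyes.grab_frame("side");T=eyes.grab_frame("top")
np.save
gs=[d["uv"] for d in spotter.mark_of(S,"grip_round")]; gt=[d["uv"] for d in spotter.mark_of(T,"grip_round")]
for a in gs:
  for b in gt:
    p,e=tri(S,a,T,b)
    if e<.02: print("grip",np.round(a),np.round(b),p.round(4),e.round(4))
for a in [d["uv"] for d in spotter.mark_of(S,"shaft_top_round")]:
  for b in [d["uv"] for d in spotter.mark_of(T,"shaft_top_round")]:
    print("shaft",a,b,tri(S,a,T,b),"z.223:",atz(S,a,.223),atz(T,b,.223))
for a in gs: print("S z.244",np.round(a),atz(S,a,.244).round(4))
for a in gt: print("T z.244",np.round(a),atz(T,a,.244).round(4))
a=cv2.resize(S["color"][170:300,150:290],None,fx=5,fy=4.5,interpolation=3)
b=cv2.resize(T["color"][130:225,130:260],None,fx=6,fy=6,interpolation=3)
cv2.imwrite("pics/s1.png",cv2.resize(S["color"][170:300,150:290],None,fx=4.5,fy=4.5,interpolation=2)); cv2.imwrite("pics/t1.png",b)
E
```

```text
grip [190. 200.] [171. 152.] [0.61   0.2412 0.243 ] 0.0073
grip [147. 277.] [148. 138.] [0.6939 0.3509 0.0411] 0.0134
grip [249. 298.] [156. 234.] [0.414  0.3127 0.053 ] 0.0043
shaft [212.7, 202.4] [186.1, 172.2] (array([0.5645318 , 0.20542678, 0.22614889]), np.float64(0.0054328278586814995)) z.223: [0.56371011 0.20156286 0.223     ] [0.56763235 0.20692701 0.223     ]
S z.244 [190. 200.] [0.6052 0.2421 0.244 ]
S z.244 [147. 277.] [0.5548 0.5006 0.244 ]
S z.244 [182. 315.] [0.4398 0.5547 0.244 ]
S z.244 [249. 298.] [0.3445 0.4637 0.244 ]
T z.244 [171. 152.] [0.6132 0.2424 0.244 ]
T z.244 [156. 234.] [0.4176 0.2692 0.244 ]
T z.244 [148. 138.] [0.6472 0.2995 0.244 ]
```

View pics/s1.png

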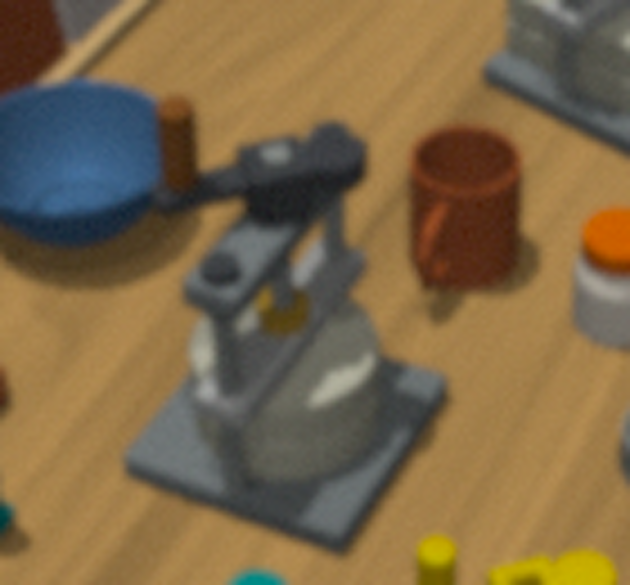

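View pics/t1.png

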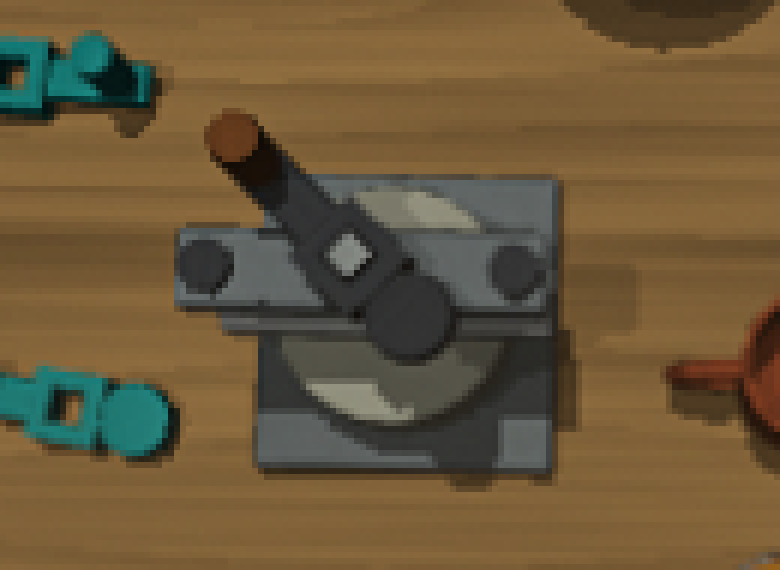

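The round press is on the left, with an upright brown handle up-left of the hub. In the top crop the shaft top is at about (349,254), which is full-image (188.2,172.3), and the handle top is at (168.7,152.7). Next I refine the positions and get the tool axes.

Run:
```python
from bench import r, eyes, spotter
from h import *
from scipy.spatial.transform import Rotation as Ro
o=r.get_obs(); R=Ro.from_rotvec(o["orientation"]).as_matrix(); print(R.round(3))
S=eyes.grab_frame("side");T=eyes.grab_frame("top")
def shift(uv,crop): return uv
print("shaft T",atz(T,(187.9,171.9),.223),"S",atz(S,(210.9,203.8),.223), tri(S,(210.9,203.8),T,(187.9,171.9)))
print("handle top T",atz(T,(168.4,152.3),.270),"S",atz(S,(188.9,192.5),.270),tri(S,(188.9,192.5),T,(168.4,152.3)))
m=spotter.trace(T,"grip_round")
for d in m: print(d["uv"],d["confidence"],d["pixels"].sum())
# brown-handle fit: project cylinder top ring/ shaft square check
C=(atz(T,(187.9,171.9),.223)+atz(S,(210.9,203.8),.223))/2; H=(atz(T,(168.4,152.3),.270)+atz(S,(188.9,192.5),.270))/2
print(C,H,np.linalg.norm((H-C)[:2]),np.degrees(np.arctan2(*(H-C)[:2][::-1])))
```

```text
[[ 0.953  0.304  0.   ]
 [ 0.304 -0.953 -0.   ]
 [ 0.     0.    -1.   ]]
shaft T [0.5684336  0.20253803 0.223     ] S [0.56506909 0.20854426 0.223     ] (array([0.56877145, 0.20308407, 0.21807619]), np.float64(0.001002932779815153))
handle top T [0.60641627 0.24255963 0.27      ] S [0.60370444 0.24482434 0.27      ] (array([0.60605985, 0.24262879, 0.26805435]), np.float64(0.0016432638685926104))
[170.6, 154.8] 0.61 123
[121.4, 194.4] 0.53 60
[0.56675134 0.20554114 0.223     ] [0.60506035 0.24369199 0.27      ] 0.05406539509696677 44.88147635380821
```

Call:
carry_out(series="0 0 -5 -0.16 1; 0 0 -5 -0.16 1; 0 0 -5 -0.16 1; 4.5 -1.7 0 0 1; 4.5 -1.7 0 0 1; 4.5 -1.7 0 0 1; 4.5 -1.7 0 0 1; 4.5 -1.7 0 0 1", grip_force=40)

```text
clock: 2.0
tcp_pos: [0.3039, -0.422, 0.3895]
orientation: [2.9, 1.207, 0.0]
contact_force: [0.0, 0.3, 0.5]
grip_width: 0.0849
```

Call:
carry_out(series="4.5 -1.7 0 0 1; 4.5 -1.7 0 0 1; 4.5 -1.7 0 0 1; 4.5 -1.7 0 0 1; 4.5 -1.7 0 0 1; 4.5 -1.7 0 0 1; 4.5 -1.7 0 0 1; 4.5 -1.7 0 0 1")

```text
clock: 3.0
tcp_pos: [0.461, -0.0709, 0.3896]
orientation: [2.9, 1.206, 0.001]
contact_force: [0.8, -0.8, 0.2]
grip_width: 0.0852
```

Call:
carry_out(series="4.65 -1.7 0 0 1; 4.65 -1.7 0 0 1; 4.65 -1.7 0 0 1; 4.65 -1.7 0 0 1; 4.65 -1.7 0 0 1; 4.65 -1.7 0 0 1; 4.7 -1.7 0 0 1; 0 0 0 0 1")

```text
clock: 4.0
tcp_pos: [0.6054, 0.2472, 0.3882]
orientation: [-2.894, -1.214, 0.002]
contact_force: [-0.3, -0.8, -0.0]
grip_width: 0.0852
```

Run:
```python
from bench import r, eyes, spotter
from h import *
o=r.get_obs(); print(o["tcp_pos"],o["joints"].round(2) if hasattr(o["joints"],"round") else o["joints"])
S=eyes.grab_frame("side")
cv2.imwrite("pics/s2.png",cv2.resize(S["color"][100:300,130:330],None,fx=3,fy=3))
print(proj(S,[.606,.243,.27]))
```

```text
[0.605409   0.24721405 0.38820948] [ 0.01  0.44 -0.73  1.37  0.29  1.44 -1.48]
[188.46099422 191.85221423]
```

View pics/s2.png

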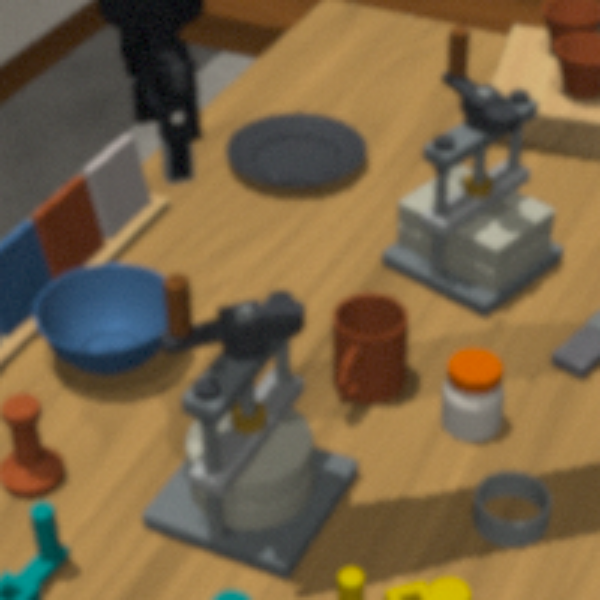

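Call:
carry_out(series="0 0 3 0 1; 0 0 3 0 1; 0 0 3 0 1; 0 0 2 0 1; 0 0 1 0 1; 0 0 0 0 1")

```text
clock: 4.8
tcp_pos: [0.606, 0.2424, 0.2693]
orientation: [2.9, 1.206, -0.0]
contact_force: [0.9, 0.1, 0.3]
grip_width: 0.0856
```

Run:
```python
from bench import r, eyes, spotter
from h import *
o=r.get_obs(); print(o["tcp_pos"],o["orientation"],o["contact_force"])
S=eyes.grab_frame("side");T=eyes.grab_frame("top")
a=cv2.resize(S["color"][120:270,140:270],None,fx=3.5,fy=3.5); b=cv2.resize(T["color"][110:260,120:220],None,fx=3.5,fy=3.5)
cv2.imwrite("pics/c3.png",np.hstack([a,b]))
print(proj(S,[.606,.243,.27]))
```

```text
[0.60598196 0.2424423  0.26929352] [ 2.90049336e+00  1.20641798e+00 -4.52610496e-04] [0.89215953 0.1175589  0.29216994]
[188.46099422 191.85221423]
```

View pics/c3.png

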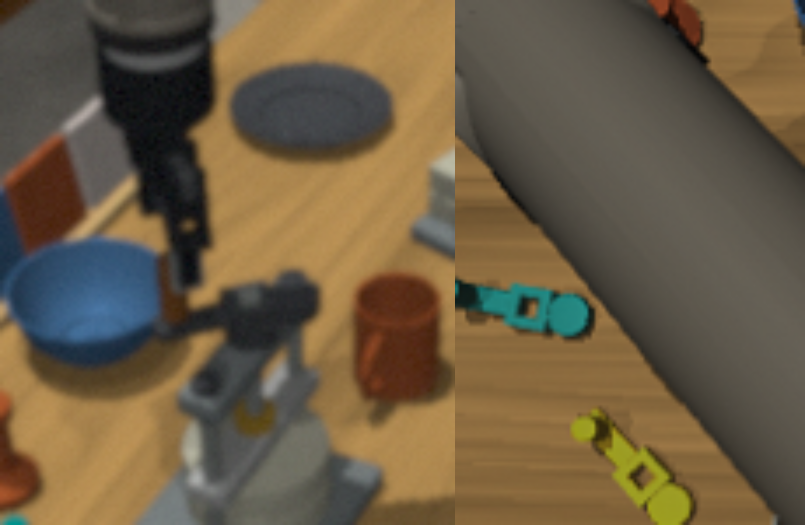

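Call:
carry_out(series="0 0 2 0 1; 0 0 1.1 0 1; 0 0 0 0 0.6; 0 0 0 0 0.3; 0 0 0 0 0.1; 0 0 0 0 0; 0 0 0 0 0; 0 0 0 0 0", grip_force=30)

```text
clock: 5.9
tcp_pos: [0.6062, 0.2431, 0.2388]
orientation: [-2.9, -1.207, -0.002]
contact_force: [0.7, 0.3, 2.5]
grip_width: 0.0211
```

Run:
```python
from bench import r, eyes, spotter
from h import *
o=r.get_obs(); print(o["tcp_pos"],o["orientation"],o["contact_force"],o["grip_width"])
S=eyes.grab_frame("side")
cv2.imwrite("pics/c4.png",cv2.resize(S["color"][120:270,140:290],None,fx=4,fy=4))
```

```text
[0.60619325 0.24310509 0.23883123] [-2.90035227e+00 -1.20709943e+00 -1.66684912e-03] [0.69228738 0.29185664 2.49394956] 0.02105664466649923
```

View pics/c4.png

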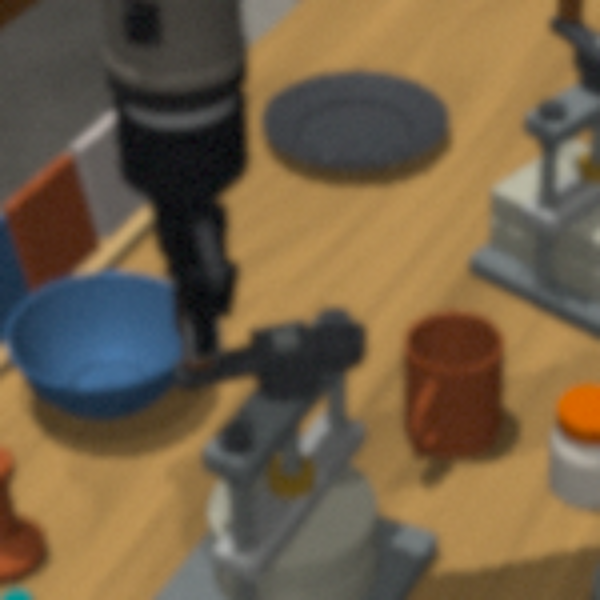

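Call:
carry_out(series="-0.19 1.42 0 0 0; -0.55 1.33 0 0 0; -0.87 1.14 0 0 0; -1.14 0.87 0 0 0")

```text
clock: 6.45
tcp_pos: [0.6203, 0.1893, 0.2385]
orientation: [-2.899, -1.206, 0.0]
contact_force: [-4.9, 4.5, 5.3]
grip_width: 0.021
```

Run:
```python
from bench import r, eyes, spotter
from h import *
o=r.get_obs(); print(o["tcp_pos"],o["orientation"],o["contact_force"],o["grip_width"])
S=eyes.grab_frame("side")
cv2.imwrite("pics/c5.png",cv2.resize(S["color"][120:270,140:290],None,fx=4,fy=4))
```

```text
[0.62027535 0.18931025 0.2385046 ] [-2.89932000e+00 -1.20570992e+00  4.07233161e-04] [-4.93221435  4.50156989  5.2573111 ] 0.02103715788740731
```

View pics/c5.png

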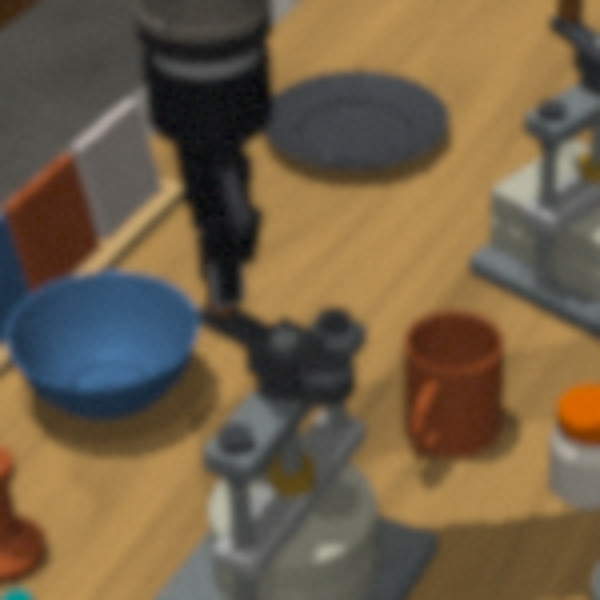

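Call:
carry_out(series="-1.33 0.55 0 0 0; -1.42 0.19 0 0 0; -1.42 -0.19 0 0 0; -1.33 -0.55 0 0 0; -1.14 -0.87 0 0 0; -0.87 -1.14 0 0 0; -0.55 -1.33 0 0 0; -0.19 -1.42 0 0 0")

```text
clock: 7.5
tcp_pos: [0.5298, 0.1633, 0.2387]
orientation: [2.9, 1.203, 0.005]
contact_force: [6.7, 2.9, 0.3]
grip_width: 0.0212
```

Run:
```python
from bench import r, eyes, spotter
from h import *
o=r.get_obs(); print(o["tcp_pos"],o["orientation"],o["contact_force"],o["grip_width"])
S=eyes.grab_frame("side")
cv2.imwrite("pics/c6.png",cv2.resize(S["color"][120:270,140:290],None,fx=4,fy=4))
```

```text
[0.52978189 0.16328366 0.23865386] [2.8999937  1.20323834 0.00523603] [6.67323296 2.88056924 0.27037969] 0.021190782983287443
```

View pics/c6.png

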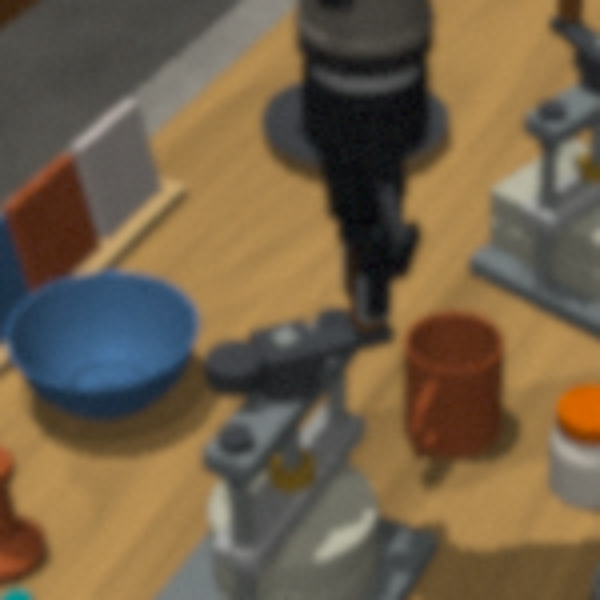

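Call:
carry_out(series="0.19 -1.42 0 0 0; 0.55 -1.33 0 0 0; 0.87 -1.14 0 0 0; 1.14 -0.87 0 0 0; 1.33 -0.55 0 0 0; 1.42 -0.19 0 0 0; 1.42 0.19 0 0 0; 1.33 0.55 0 0 0")

```text
clock: 8.55
tcp_pos: [0.5517, 0.2574, 0.2385]
orientation: [2.899, 1.208, -0.004]
contact_force: [-2.9, -0.9, 7.8]
grip_width: 0.021
```

Call:
carry_out(series="1.14 0.87 0 0 0; 0.87 1.14 0 0 0; 0.55 1.33 0 0 0; 0.19 1.42 0 0 0; -0.19 1.42 0 0 0; -0.55 1.33 0 0 0; -0.87 1.14 0 0 0; -1.14 0.87 0 0 0")

```text
clock: 9.55
tcp_pos: [0.6203, 0.1901, 0.2386]
orientation: [-2.9, -1.207, -0.001]
contact_force: [-0.4, 2.3, 5.0]
grip_width: 0.0211
```

Call:
carry_out(series="-1.33 0.55 0 0 0; -1.42 0.19 0 0 0; -1.42 -0.19 0 0 0; -1.33 -0.55 0 0 0; -1.14 -0.87 0 0 0; -0.87 -1.14 0 0 0; -0.55 -1.33 0 0 0; -0.19 -1.42 0 0 0")

```text
clock: 10.55
tcp_pos: [0.5281, 0.1647, 0.2385]
orientation: [2.9, 1.206, 0.001]
contact_force: [7.1, 2.2, 3.1]
grip_width: 0.0214
```

Run:
```python
from bench import r, eyes, spotter
from h import *
o=r.get_obs(); print(o["tcp_pos"],o["orientation"],o["contact_force"],o["grip_width"])
S=eyes.grab_frame("side")
cv2.imwrite("pics/c7.png",cv2.resize(S["color"][120:270,140:290],None,fx=4,fy=4))
```

```text
[0.52811023 0.16473441 0.23846341] [2.89967013e+00 1.20600302e+00 1.26936465e-03] [7.07077391 2.21966731 3.08988174] 0.021392442307061145
```

View pics/c7.png

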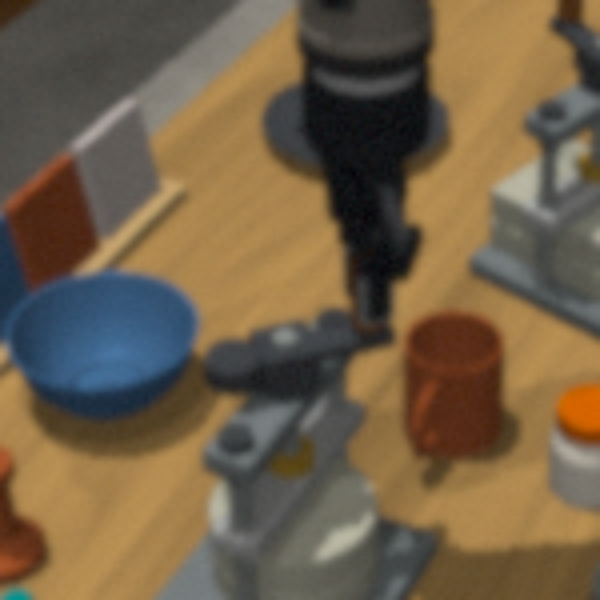

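After 1.5 turns the platen is visibly rising, and the shaft end still shows in the hub at (287,338), so the crank is seated. Two more turns to go.

Call:
carry_out(series="0.19 -1.42 0 0 0; 0.55 -1.33 0 0 0; 0.87 -1.14 0 0 0; 1.14 -0.87 0 0 0; 1.33 -0.55 0 0 0; 1.42 -0.19 0 0 0; 1.42 0.19 0 0 0; 1.33 0.55 0 0 0")

```text
clock: 11.6
tcp_pos: [0.5512, 0.2574, 0.2384]
orientation: [2.899, 1.209, -0.006]
contact_force: [-2.5, -1.9, 8.9]
grip_width: 0.0214
```

Call:
carry_out(series="1.14 0.87 0 0 0; 0.87 1.14 0 0 0; 0.55 1.33 0 0 0; 0.19 1.42 0 0 0; -0.19 1.42 0 0 0; -0.55 1.33 0 0 0; -0.87 1.14 0 0 0; -1.14 0.87 0 0 0")

```text
clock: 12.6
tcp_pos: [0.6203, 0.1904, 0.2386]
orientation: [-2.9, -1.207, -0.0]
contact_force: [1.2, 2.8, 7.1]
grip_width: 0.0214
```

Call:
carry_out(series="-1.33 0.55 0 0 0; -1.42 0.19 0 0 0; -1.42 -0.19 0 0 0; -1.33 -0.55 0 0 0; -1.14 -0.87 0 0 0; -0.87 -1.14 0 0 0; -0.55 -1.33 0 0 0; -0.19 -1.42 0 0 0")

```text
clock: 13.6
tcp_pos: [0.5283, 0.1646, 0.2385]
orientation: [2.9, 1.205, 0.0]
contact_force: [5.0, 2.1, 3.1]
grip_width: 0.0211
```

Call:
carry_out(series="0.19 -1.42 0 0 0; 0.55 -1.33 0 0 0; 0.87 -1.14 0 0 0; 1.14 -0.87 0 0 0; 1.33 -0.55 0 0 0; 1.42 -0.19 0 0 0; 1.42 0.19 0 0 0; 1.33 0.55 0 0 0")

```text
clock: 14.6
tcp_pos: [0.5512, 0.2574, 0.2383]
orientation: [2.899, 1.209, -0.006]
contact_force: [-2.7, -2.1, 9.6]
grip_width: 0.0212
```

Call:
carry_out(series="1.14 0.87 0 0 0; 0.87 1.14 0 0 0; 0.55 1.33 0 0 0; 0.19 1.42 0 0 0; -0.19 1.42 0 0 0; -0.55 1.33 0 0 0; -0.87 1.14 0 0 0; -1.14 0.87 0 0 0")

```text
clock: 15.6
tcp_pos: [0.6203, 0.1906, 0.2386]
orientation: [-2.899, -1.208, -0.001]
contact_force: [1.6, 2.0, 7.1]
grip_width: 0.0211
```

Call:
carry_out(series="-1.33 0.55 0 0 0; -1.42 0.19 0 0 0; -1.42 -0.19 0 0 0; -1.33 -0.55 0 0 0; -1.14 -0.87 0 0 0; -0.87 -1.14 0 0 0; -0.55 -1.33 0 0 0; -0.19 -1.42 0 0 0")

```text
clock: 16.6
tcp_pos: [0.5282, 0.1647, 0.2385]
orientation: [2.9, 1.206, 0.0]
contact_force: [5.4, 1.5, 3.8]
grip_width: 0.0217
```

Run:
```python
from bench import r, eyes, spotter
from h import *
o=r.get_obs(); print(o["tcp_pos"],o["orientation"],o["contact_force"],o["grip_width"])
S=eyes.grab_frame("side")
cv2.imwrite("pics/c8.png",cv2.resize(S["color"][120:270,140:290],None,fx=4,fy=4))
```

```text
[0.52820298 0.16466318 0.23845168] [2.89987167e+00 1.20568731e+00 7.13427387e-05] [5.35462326 1.48638779 3.83958885] 0.021676270862728653
```

View pics/c8.png

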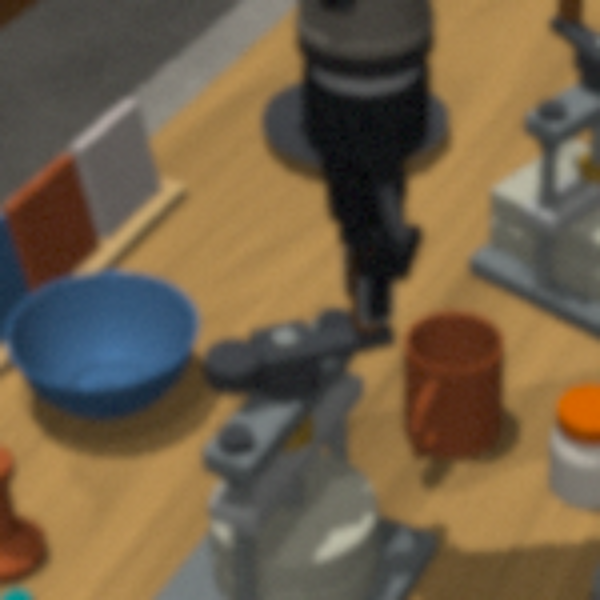

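That makes 3.5 turns and the platen is well up. Releasing, then backing straight up.

Call:
carry_out(series="0 0 0 0 0; 0 0 0 0 0.5; 0 0 0 0 0.8; 0 0 0 0 1; 0 0 0 0 1; 0 0 0 0 1")

```text
clock: 17.4
tcp_pos: [0.5284, 0.1647, 0.2382]
orientation: [2.9, 1.207, -0.0]
contact_force: [-0.6, -0.1, -0.2]
grip_width: 0.0854
```

Call:
carry_out(series="0 0 -1.5 0 1; 0 0 -2 0 1; 0 0 -3 0 1; 0 0 -4 0 1; 0 0 -4 0 1; -4 0 0 0 1; -4 0 0 0 1; 0 0 0 0 1")

```text
clock: 18.4
tcp_pos: [0.471, 0.1063, 0.3846]
orientation: [2.9, 1.202, 0.001]
contact_force: [0.3, -0.1, 0.7]
grip_width: 0.0853
```

Call:
carry_out(series="-4 3 0 0 1; -4 4 0 0 1; -4 4 0 0 1; -4 4 0 0 1; -4 4 0 0 1; -4 4 0 0 1; 0 0 0 0 1; 0 0 0 0 1")

```text
clock: 19.4
tcp_pos: [0.4669, -0.2232, 0.3836]
orientation: [-2.899, -1.209, -0.002]
contact_force: [0.1, -0.0, 0.1]
grip_width: 0.0856
```

Run:
```python
from bench import r, eyes, spotter
from h import *
o=r.get_obs(); print(o["tcp_pos"],o["contact_force"],o["grip_width"],o["clock"])
S=eyes.grab_frame("side");T=eyes.grab_frame("top")
cv2.imwrite("pics/s9.png",cv2.resize(S["color"][90:270,140:330],None,fx=4,fy=4)[:600]);cv2.imwrite("pics/t9.png",T["color"])
gs=[d["uv"] for d in spotter.mark_of(S,"grip_round")]; gt=[d["uv"] for d in spotter.mark_of(T,"grip_round")]
for a in gs:
  for b in gt:
    p,e=tri(S,a,T,b)
    if e<.02: print("grip",np.round(a),np.round(b),p.round(4),e.round(4))
print(proj(T,[.568,.204,.223]),proj(S,[.568,.204,.223]),proj(T,[.529,.165,.244]),proj(S,[.529,.165,.244]))
```

```text
[ 0.46694996 -0.22324928  0.38364842] [ 0.1074102  -0.00759009  0.07544698] 0.08558147628646143 19.4
grip [179. 314.] [121. 196.] [0.5327 0.4257 0.0513] 0.0172
grip [179. 314.] [188. 170.] [ 0.6511  0.266  -0.1888] 0.0185
grip [245. 300.] [158. 233.] [0.4197 0.3112 0.0416] 0.0031
grip [231. 189.] [202. 188.] [0.5281 0.1641 0.2503] 0.0068
grip [144. 276.] [144. 140.] [0.6894 0.3596 0.054 ] 0.0036
[187.29832826 172.0671011 ] [210.72851986 202.48781446] [201.90374512 187.01415024] [231.49460341 191.36250838]
```

View pics/s9.png

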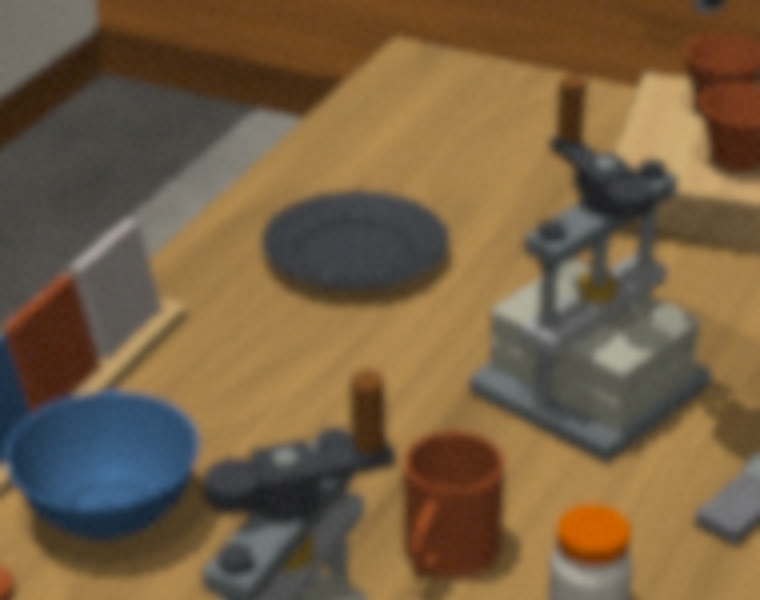

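View pics/t9.png

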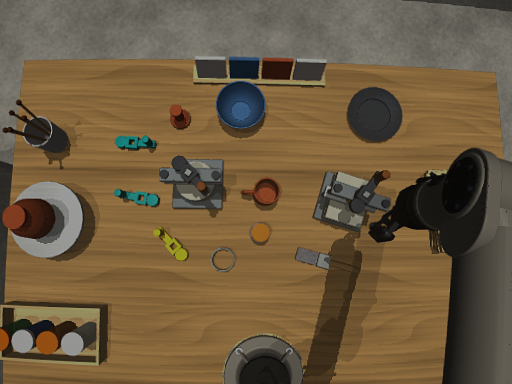

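Run:
```python
from bench import r, eyes, spotter
from h import *
S=eyes.grab_frame("side")
print(proj(S,[.529,.165,.27]),proj(S,[.529,.165,.218]),proj(S,[.568,.204,.223]),[(np.round(d["uv"],1)) for d in spotter.mark_of(S,"grip_round")])
a=S["color"][175:260,180:260]; b=cv2.imread("pics/side0.png")[175:260,180:260]
cv2.imwrite("pics/cmp.png",cv2.resize(np.hstack([b,a]),None,fx=5,fy=5,interpolation=cv2.INTER_NEAREST))
```

```text
[231.37608346 182.90553464] [231.61117902 199.60325234] [210.72851986 202.48781446] [array([231.1, 188.4]), array([180.9, 315. ]), array([147. , 277.2]), array([244.9, 298.4])]
```

View pics/cmp.png

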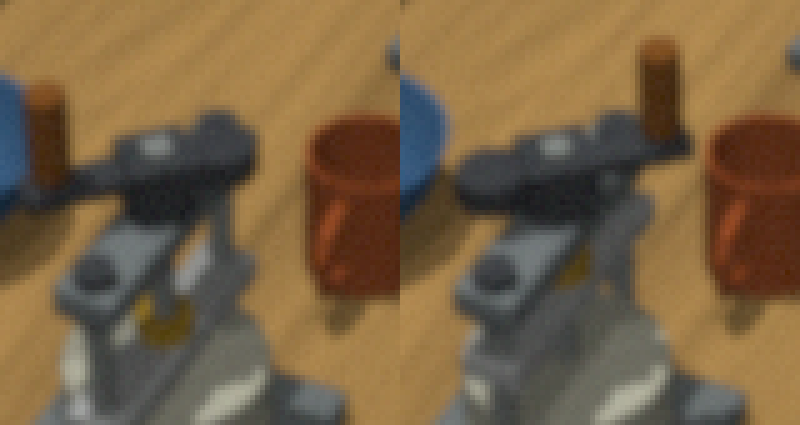

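The crank's hub height matches the first picture, the handle top is at row 184 against 183 predicted, and the platen is raised. Handing in.

Run:
```python
from bench import r
print(r.hand_in())
```

```text
the job is handed in; nothing more can be done
None
```

I opened the round-mould press: the crank was gripped by its upright handle, wound 3.5 turns clockwise at a constant height, released, and the arm backed away clear. I handed the job in at about 19.5 s.

**Platen:** the final pictures show it well clear of the mould. By turn count it should be about 0.042 m up, but I did not measure that directly.

**Crank:** it is still seated, with the shaft end showing in the hub as at the start and the handle top within about 1 px of where a seated crank puts it. One check disagreed: the network's triangulated handle centre came out at 0.250 m against 0.244 m expected. I put that down to detection error, since the comparison with the first picture showed no lift.

**Forces and the other press:** wrist force readings, taken at the end of each move, stayed around 10 N or below. I did not touch the other press, and its crank looks unchanged in the last pictures.

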